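Take out the spool that stands too high, then lid the tub

ROBOT

A 6-joint arm with a two-finger parallel gripper is mounted at the origin on a cart in front of the work surface, level with it; the furniture and walls round the work are solid. World frame = base frame: x ahead of the robot, y to its left, z up, the work surface at z = 0. Lengths are in m, angles in rad, forces in N, time in s.
With the tool pointing down it reaches from about 0.35 to 0.975 m from the base axis. Payload 4.9 kg.
Tool frame: the origin (TCP) lies on the front face of the gripper's body, between the roots of the fingers; the fingertips stand ctrl.tip_extent ahead of it and the grasp point (between the pads) lies 54 mm ahead of it (ctrl.tip_extent is the distance from the TCP to the fingertips, in m); z points along the fingers, y is the line along which they close (so a half turn about z gives the same grasp; the last joint's range is limited). The gripper opens to 85 mm and grips with 20 to 120 N. Pads are 22 mm wide; open, the fingers measure 114 mm over their backs; the gripper's body (76 mm by 85 mm) begins 54 mm behind the grasp point. The pads swing forward as they close: fully open they stand 13 mm farther back than shut.
Start: joints at [1.122, 0.053, 1.613, -0, 1.476, -0.119], TCP at [0.202, 0.591, 0.304] pointing down, gripper open.
Joint ranges: [-3.01, 3.01], [-1.01, 2.22], [0.06, 2.58], [-1.02, 4.17], [0.09, 2.62], [-3.14, 3.14]. Speed limits (rad/s): [2.57, 2.57, 3.14, 3.14, 3.14, 3.14].

INTERFACE

Orientations are given as a rotation vector (axis times angle).
In Python, from station import ctrl gives the robot as it stands.
- The arm moves only by the tool apply_moves, never from a script. Its argument "rows" is one flat list of numbers, 6 for each row, row after row: the shift along the tool's x, y, z normalised to -1 to 1, where 1 is 0.6 m, then the turn, a rotation vector about the tool's x, y, z normalised to -1 to 1, where 1 is 90 degrees. A call has 1 to 20 rows; each row is the pose to reach, as a shift and turn from the pose commanded when the call began, along the tool's axes at that moment; what a row does not reach only later rows make up. A row lasts 1/10 s, in which the tool goes at most 50 mm and 8.59 degrees, less where a joint would pass 70% of its speed; a pose out of reach is approached as far as the arm can. A call with a number of a shift or a turn outside -1 to 1 is refused whole. A call with a gripper value outside its range is refused whole. "grip" is the opening, from 0 (shut) to 1 (fully open), set as the call begins (left out, the last holds). The fingers move at their own pace and stop on an object; "grip_force" is the grip in N (left out, the last holds). Time passes only in rows, so rows that repeat a pose let the fingers close. It gives the time, the measured TCP pose, the force, the opening and the grip force at its end, in the units of the state.
- ctrl.get_obs(): the state, without advancing time (a new reading comes with each control period).
- ctrl.get_image(name): name is "scene" or "top" or "wrist"; returns (picture, depth): 384x512x3 uint8, blue, green, red; 384x512 float32, m along the optical axis (not along the pixel's ray), 0 where there is no reading.
- ctrl.camera_model(name): a dict with "mtx" (3x3 intrinsics, pixels), "k1" (the pictures are not rectified: a ray, as slopes to the right and down, at radius r is drawn at 1 + k1 r^2 times it, then the intrinsics apply), "R" (3x3) and "t" (3): a world point X has camera coordinates R X + t; the wrist camera has in their place "tool_from_camera" (4x4, takes a point from camera to tool coordinates, whose origin is the TCP and whose axes are the flange's). Camera axes: x right, y down, z forward; pixel columns grow to the right and rows downward; lengths in m; the calibration is good to about 2 mm. A picture is of the moment at which its call begins: read the wrist's pose just before it. camera_model takes no time and is no camera call.
- ctrl.finish_job(): hands the job in; it is judged then, once.
The state is a dict: "t": time; "q": joint angles; "dq": joint speeds; "effort": joint torques, N m; "tool_pos": TCP position; "tool_rot": TCP orientation; "contact_force": force on the tool from outside, world axes, zero at the start; "wrist_torque": the same for the moment, N m; "opening": finger opening in m; "grip_force": force on a finger pad.
Only numpy, scipy, OpenCV 4.12 (cv2) and the standard library are available. Lean on these libraries where they do the work, as an engineer would, in place of code of your own. Each camera call takes 0.05 s, during which the arm holds its last target. There are 200 camera calls.

TASK

The lid of the round white tub cannot go on, because the spool of red thread in it stands above the red fill line. Lift the red spool out and stand it upright on the round cork mat, then put the blue lid on the tub so that it sits fully down and level all round, and let go.

Things in the scene. Friction and masses are not known exactly. Their poses are not given: they have to be found in the camera images.
- tub: Round open white tub, 116 mm across, 28 mm high; inner diameter 108, floor 5 mm thick; loose, 0.7 kg. A red fill line runs round the inside 18 mm above the table, where the lid's plug ends. Flat rose chalk (44x44x8 mm) lies in it on the tub's -y side, below the line, and can stay. Origin: centre of the underside; z up.
- spool_red: Spool of red thread with wooden flanges, 40 mm diameter, 42 high, upright on the tub's floor, 24 mm from the tub's centre along the tub's +y; its top is 47 mm above the table, 19 mm above the rim. Grasp across the flanges from above, best by the 19 mm that stand clear of the rim. Origin: centre of the underside; z up its axis.
- lid: Round blue lid, 120 mm across, about 0.15 kg, right way up on the table. Tapered self-centring plug below: 10 mm deep, 86 to 101 mm across. Flange 10 to 16 mm above the origin; seated, it rests on the rim with the origin 18 mm above the tub's. White bar handle in the middle: 16 mm thick along x, 56 long along y, top 41 mm above the origin. Origin: centre of the plug's underside; z up.
- cork_mat: Round cork mat, 80 mm diameter, 3 mm thick, fixed on the table. Origin: centre of its underside.

How it is judged:
By the outcome, as a careful person would: the job done as asked, in the order asked, and still so for the second after the job is handed in, with the robot touching nothing.
It also fails if it takes over 53 s, if anything falls off the work surface, if the arm or the gripper's body presses on something with over 40 N, if the wrist force passes 120 N, or if a joint passes its speed limit or range.

## Working session

There is one attempt and no reset: what is moved stays moved. The work goes in short steps, Python scripts to look and compute and a tool call to move; the robot and the scene stay as the last step left them, time stands still between calls to the robot, and variables do not carry over. Pictures are saved under pics/ and viewed, at most 10 in all, crops included, and the job is handed in when it is done.

Besides the shell and the picture viewer there is one more tool, called after "Call:" in YAML: its name, and indented under it one key for each argument. apply_moves: Moves the arm, as the interface text tells. Its arguments: {"type":"object","properties":{"rows":{"type":"array","items":{"type":"number"}},"grip":{"type":"number"},"grip_force":{"type":"number"}},"required":["rows"]}

```bash
mkdir -p pics
cat > h.py <<'E'
import numpy as np,cv2
from scipy.spatial.transform import Rotation as Ro
from station import ctrl
def cloud(name):
    o=ctrl.get_obs(); im,d=ctrl.get_image(name); m=ctrl.camera_model(name)
    K=np.array(m["mtx"]);v,u=np.mgrid[:384,:512]
    p=cv2.undistortPoints(np.stack([u,v],-1).reshape(-1,1,2).astype(float),K,np.array([m["k1"],0,0,0.])).reshape(384,512,2)
    c=np.dstack([p*d[...,None],d])
    if name=="wrist":
        T=np.array(m["tool_from_camera"]);R=Ro.from_rotvec(o["tool_rot"]).as_matrix()
        X=(c@T[:3,:3].T+T[:3,3])@R.T+o["tool_pos"]
    else: X=(c-np.array(m["t"]))@np.array(m["R"])
    X[d==0]=np.nan
    return im,X
E
python3 - <<'E'
from h import *
o=ctrl.get_obs();print(o,ctrl.tip_extent, Ro.from_rotvec(o["tool_rot"]).as_matrix().round(3))
ims=[]
for n in("scene","top"):
    im,X=cloud(n);np.save(n+".npy",X);cv2.imwrite(f"pics/{n}0.png",im)
E
```

```text
{'t': 0.0, 'q': array([ 1.12196145e+00,  5.33323603e-02,  1.61430801e+00,  2.97953713e-05,
        1.47600263e+00, -1.18991376e-01]), 'dq': array([ 0.00051522, -0.00095588, -0.00086313, -0.00014593,  0.00032472,
       -0.00115026]), 'effort': array([-1.66911414e-03, -3.93698430e+01, -3.70160973e+01, -3.61849980e-04,
        7.31302847e-03,  1.29316536e-06]), 'tool_pos': array([0.20221278, 0.59087551, 0.30266969]), 'tool_rot': array([-5.15676635e-01, -3.09836818e+00,  3.07810331e-03]), 'contact_force': array([-0.07504887,  0.49161734,  0.21060764]), 'wrist_torque': array([ 0.01747789, -0.02050218, -0.04763247]), 'grip_force': 0.0, 'opening': 0.08578019660189573} 0.0726 [[-0.946  0.324 -0.001]
 [ 0.324  0.946 -0.002]
 [ 0.    -0.002 -1.   ]]
```

View pics/top0.png

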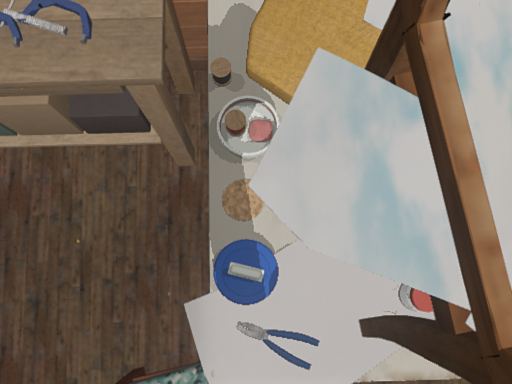

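View pics/scene0.png

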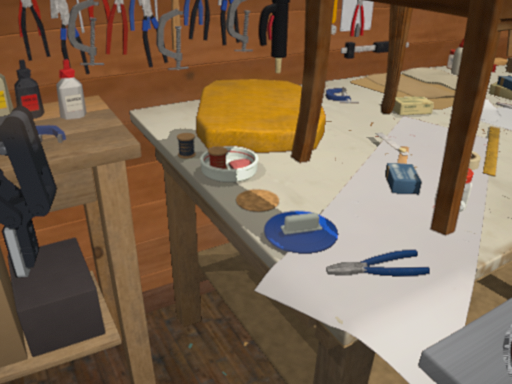

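The top view shows the tub at (249,127) with the red spool at (235,121) and the chalk at (260,130). The mat is at (242,200), the lid at (246,271) with its handle at (245,271), and a second dark spool at (221,68). A wooden frame stands to the right and a yellow cushion near the tub.

```bash
cat > m.py <<'E'
from h import *
im=cv2.imread("pics/top0.png");X=np.load("top.npy")
for n,(u,v) in dict(tub=(249,127),spool=(235,118),chalk=(260,131),mat=(242,200),lid=(225,260),handle=(245,271),sp2=(221,66),cush=(300,30),cushc=(292,100),frame=(445,120),frtop=(430,30),leg=(398,70),paper=(350,150)).items(): print(n,X[v,u].round(4))
def fit(n,mask):
    P=X[mask];P=P[np.isfinite(P[:,0])]
    print(n,len(P),"mean",P.mean(0).round(4),"mid",((np.percentile(P,1,axis=0)+np.percentile(P,99,axis=0))/2).round(4),"ext",np.ptp(P,axis=0).round(3))
    (c,s,a)=cv2.minAreaRect((P[:,:2]*1000).astype(np.float32));print("  rect",np.round(c),np.round(s),a, "circ",cv2.minEnclosingCircle((P[:,:2]*1000).astype(np.float32)))
v,u=np.mgrid[:384,:512];z=X[...,2];hsv=cv2.cvtColor(im,cv2.COLOR_BGR2HSV)
near=lambda a,b,r:np.hypot(u-a,v-b)<r
fit("rim",near(249,127,36)&(z>.02)&(z<.034))
fit("spooltop",near(235,121,14)&(z>.041)&(z<.055))
fit("mat",near(242,200,27)&(hsv[...,1]>70)&(z<.02))
fit("lidflange",near(246,271,38)&(hsv[...,0]>100)&(hsv[...,1]>120))
fit("handle",near(246,271,25)&(z>.032))
fit("chalk",near(262,131,14)&(hsv[...,1]>70)&((hsv[...,0]<8)|(hsv[...,0]>165))&(z<.025))
# tall things
m=(z>.06)&np.isfinite(z)
S=np.load("scene.npy");P=np.vstack([X[m],S[np.isfinite(S[...,2])&(S[...,2]>.05)]])
P=P[(P[:,0]>-.4)&(P[:,0]<1.1)&(abs(P[:,1])<1.1)]
for x0 in np.arange(-.3,.8,.1):
    print(round(x0,1),[ (int(1000*np.percentile(q[:,2],98)) if len(q:=P[(P[:,0]>=x0)&(P[:,0]<x0+.1)&(P[:,1]>=y0)&(P[:,1]<y0+.1)])>3 else 0) for y0 in np.arange(-.2,1.,.1)])
E
python3 m.py
```

```text
tub [0.6995 0.1387 0.0062]
spool [0.7043 0.1645 0.0475]
chalk [0.689  0.1178 0.0129]
mat [0.5574 0.1549 0.0026]
lid [0.4448 0.188  0.0136]
handle [0.4238 0.1514 0.0414]
sp2 [0.8079 0.1894 0.0467]
cush [0.8754 0.0377 0.0524]
cushc [0.609  0.0912 0.3871]
frame [ 0.539  -0.0216  0.5208]
frtop [ 0.6181 -0.015   0.5235]
leg [ 0.6328 -0.0233  0.4094]
paper [0.5466 0.0322 0.4002]
rim 593 mean [0.7028 0.1483 0.0267] mid [0.6968 0.1414 0.0259] ext [0.118 0.118 0.014]
  rect [698. 144.] [111. 118.] 61.956661224365234 circ ((696.8157958984375, 141.64268493652344), 59.85219192504883)
spooltop 358 mean [0.7012 0.1645 0.047 ] mid [0.7013 0.1645 0.0471] ext [0.04  0.037 0.009]
  rect [701. 165.] [37. 40.] 89.09638977050781 circ ((701.4977416992188, 165.0025177001953), 20.455707550048828)
mat 1183 mean [0.5559 0.1566 0.003 ] mid [0.5584 0.1549 0.0029] ext [0.079 0.078 0.011]
  rect [557. 158.] [79. 69.] 30.00461196899414 circ ((558.7081909179688, 153.65126037597656), 39.831485748291016)
lidflange 2721 mean [0.4236 0.151  0.0165] mid [0.4242 0.1514 0.0166] ext [0.114 0.116 0.013]
  rect [424. 151.] [
[... 294 characters left out ...]
72)
chalk 428 mean [0.6911 0.1167 0.0128] mid [0.6915 0.1167 0.0127] ext [0.041 0.043 0.01 ]
  rect [691. 116.] [42. 42.] 88.80084228515625 circ ((690.9200439453125, 116.16954040527344), 24.68695068359375)
-0.3 [0, 0, 0, 0, 0, 0, 0, 0, 0, 0, 0, 0]
-0.2 [0, 0, 0, 0, 0, 0, 0, 0, 0, 0, 0, 0]
-0.1 [0, 0, 0, 0, 0, 0, 0, 0, 0, 0, 0, 0]
0.0 [0, 0, 0, 0, 0, 0, 0, 0, 0, 0, 0, 0]
0.1 [0, 0, 0, 0, 0, 0, 0, 348, 0, 0, 0, 0]
0.2 [0, 0, 0, 0, 0, 0, 0, 309, 0, 0, 0, 0]
0.3 [366, 524, 0, 0, 0, 0, 0, 0, 0, 0, 0, 0]
0.4 [405, 521, 404, 387, 0, 0, 0, 0, 0, 0, 0, 0]
0.5 [404, 521, 405, 386, 0, 0, 0, 0, 0, 0, 0, 0]
0.6 [405, 542, 403, 0, 0, 0, 0, 0, 0, 0, 0, 0]
0.7 [404, 405, 404, 56, 0, 62, 62, 63, 61, 0, 0, 0]
```

Run:
```python
import numpy as np
X=np.load("top.npy");P=X[np.isfinite(X[...,0])];S=np.load("scene.npy");S=S[np.isfinite(S[...,0])]
P=P[P[:,2]>.12];Q=S[(S[:,2]>.12)&(S[:,0]<1.1)&(S[:,1]<.6)&(S[:,0]>.2)]
for x in np.arange(.2,.9,.04):
    a=P[abs(P[:,0]-x)<.02]
    b=Q[abs(Q[:,0]-x)<.02]
    f=lambda a:(a[a[:,1].argmax()].round(3),np.percentile(a[:,2],[2,98]).round(2)) if len(a) else None
    h=a[a[:,2]>.43] if len(a) else a
    print(round(x,2),f(a),"beam",f(h),"scene",f(b))
from station import ctrl
for n in("top","scene"):
    m=ctrl.camera_model(n);print(n,-np.array(m["R"]).T@m["t"])
print(np.array(ctrl.camera_model("wrist")["tool_from_camera"]).round(3))
```

```text
0.2 None beam None scene (array([0.201, 0.547, 0.308]), array([0.3 , 0.31]))
0.24 None beam None scene None
0.28 None beam None scene None
0.32 (array([ 0.34 , -0.047,  0.538]), array([0.14, 0.53])) beam (array([ 0.34 , -0.047,  0.538]), array([0.43, 0.53])) scene (array([ 0.336, -0.058,  0.363]), array([0.13, 0.38]))
0.36 (array([ 0.378, -0.044,  0.521]), array([0.17, 0.53])) beam (array([ 0.378, -0.044,  0.521]), array([0.43, 0.54])) scene (array([ 0.347, -0.056,  0.367]), array([0.14, 0.37]))
0.4 (array([0.42 , 0.022, 0.402]), array([0.38, 0.52])) beam (array([ 0.42 , -0.037,  0.52 ]), array([0.48, 0.52])) scene (array([ 0.419, -0.053,  0.359]), array([0.35, 0.37]))
0.44 (array([0.46 , 0.096, 0.388]), array([0.39, 0.52])) beam (array([ 0.46 , -0.031,  0.52 ]), array([0.48, 0.52])) scene (array([ 0.459, -0.045,  0.349]), array([0.35, 0.36]))
0.48 (array([0.499, 0.13 , 0.384]), array([0.38, 0.52])) beam (array([ 0.5  , -0.024,  0.518]), array([0.48, 0.52])) scene (array([ 0.49, -0.04,  0.35]), array([0.35, 0.36]))
0.52 (array([0.513, 0.143, 0.382]), array([0.38, 0.52])) beam (array(
[... 628 characters left out ...]
array([0.36, 0.48])) beam (array([ 0.673, -0.003,  0.479]), array([0.43, 0.49])) scene (array([ 0.665, -0.005,  0.122]), array([0.13, 0.33]))
0.72 (array([0.7  , 0.008, 0.404]), array([0.4 , 0.41])) beam None scene None
0.76 None beam None scene (array([ 0.779, -0.375,  0.198]), array([0.12, 0.29]))
0.8 None beam None scene (array([ 0.786, -0.371,  0.163]), array([0.13, 0.3 ]))
0.84 None beam None scene (array([ 0.822, -0.384,  0.285]), array([0.28, 0.28]))
0.88 None beam None scene None
top [0.41609271 0.14180482 0.89849532]
scene [-0.08249989  0.53587809  0.43109093]
[[-0.    -0.957 -0.289  0.073]
 [ 1.    -0.    -0.    -0.001]
 [ 0.    -0.289  0.957 -0.069]
 [ 0.     0.     0.     1.   ]]
```

```bash
cat >> h.py <<'E'
def Rt(a,th):
    a,th=np.radians([a,th]);y=np.array([np.cos(a),np.sin(a),0]);n=np.array([-np.sin(a),np.cos(a),0])
    z=np.array([0,0,-np.cos(th)])-np.sin(th)*n
    return np.column_stack([np.cross(y,z),y,z])
def plan(g,a=-13,th=25,ext=.054):
    o=ctrl.get_obs();R0=Ro.from_rotvec(o["tool_rot"]).as_matrix();R=Rt(a,th)
    p=np.array(g)-ext*R[:,2]
    d=R0.T@(p-o["tool_pos"]);w=Ro.from_matrix(R0.T@R).as_rotvec()
    print("tcp",p.round(4),"rows",(d/.6).round(4),(w/(np.pi/2)).round(4),"deg",np.degrees(np.linalg.norm(w)).round(1),"dist",np.linalg.norm(d).round(3))
def grasp():
    o=ctrl.get_obs();R=Ro.from_rotvec(o["tool_rot"]).as_matrix();print("t",o["t"],"g",(o["tool_pos"]+.054*R[:,2]).round(4),"q",o["q"].round(3),"F",o["contact_force"].round(1),"open",o["opening"].round(4),o["grip_force"])
E
python3 -c "
from h import *
plan([.69,.17,.16])
plan([.69,.25,.2])"
```

```text
tcp [0.6951 0.1922 0.2089] rows [-0.9925 -0.3623  0.1568] [ 0.2026 -0.225   0.9187] deg 87.1 dist 0.641
tcp [0.6951 0.2722 0.2489] rows [-0.9493 -0.2363  0.09  ] [ 0.2026 -0.225   0.9187] deg 87.1 dist 0.589
```

Call:
apply_moves:
  rows: [-0.3,-0.08,0.03,0.07,-0.075,0.31,-0.3,-0.08,0.03,0.07,-0.075,0.31,-0.3,-0.08,0.03,0.07,-0.075,0.31,-0.3,-0.08,0.03,0.07,-0.075,0.31,-0.6,-0.16,0.06,0.14,-0.15,0.62,-0.6,-0.16,0.06,0.14,-0.15,0.62,-0.6,-0.16,0.06,0.14,-0.15,0.62,-0.6,-0.16,0.06,0.14,-0.15,0.62,-0.95,-0.236,0.09,0.203,-0.225,0.919,-0.95,-0.236,0.09,0.203,-0.225,0.919,-0.95,-0.236,0.09,0.203,-0.225,0.919,-0.95,-0.236,0.09,0.203,-0.225,0.919,-0.95,-0.236,0.09,0.203,-0.225,0.919,-0.95,-0.236,0.09,0.203,-0.225,0.919,-0.95,-0.236,0.09,0.203,-0.225,0.919,-0.95,-0.236,0.09,0.203,-0.225,0.919]

```text
t: 1.7
tool_pos: [0.6945, 0.2742, 0.2503]
tool_rot: [2.214, 1.764, -0.489]
contact_force: [0.0, -0.2, 0.9]
opening: 0.0854
grip_force: 0.0
```

Run:
```python
from h import *
grasp()
im,X=cloud("wrist");np.save("w1.npy",X);cv2.imwrite("pics/w1.png",im)
im2,_=cloud("top");cv2.imwrite("pics/wt1.png",np.vstack([im,im2])[:,:] if 0 else cv2.resize(np.hstack([im,im2]),(800,300)))
plan([.7013,.1645,.12])
```

```text
Traceback (most recent call last):
  File "h.py", line 25, in grasp
    o=ctrl.get_obs();R=Ro.from_rotvec(o["tool_rot"]).as_matrix();print("t",o["t"],"g",(o["tool_pos"]+.054*R[:,2]).round(4),"q",o["q"].round(3),"F",o["contact_force"].round(1),"open",o["opening"].round(4),o["grip_force"])
                                                                                                                                                                                      ^^^^^^^^^^^^^^^^^^
AttributeError: 'float' object has no attribute 'round'
```

```bash
sed -i 's/o\["opening"\].round(4)/o["opening"]/' h.py
python3 - <<'E'
from h import *
grasp()
im,X=cloud("wrist");np.save("w1.npy",X);cv2.imwrite("pics/w1.png",im)
im2,Y=cloud("top");np.save("t1.npy",Y);cv2.imwrite("pics/wt1.png",cv2.resize(np.hstack([im,im2]),(800,300)))
plan([.7013,.1645,.12])
m=(Y[...,2]>.3)&(Y[...,1]>.1)
for x in np.arange(.2,.8,.1):
    a=Y[m&(abs(Y[...,0]-x)<.03)]
    if len(a): print(round(x,1),a.min(0).round(3),a.max(0).round(3))
E
```

```text
t 1.7 g [0.6894 0.2521 0.2013] q [ 0.373  0.498  1.204 -0.358  1.688  0.601] F [ 0.  -0.2  0.9] open 0.08535072213163625 0.0
tcp [0.7064 0.1867 0.1689] rows [-0.0677  0.0517  0.1815] [ 0.0007 -0.0012  0.0008] deg 0.1 dist 0.12
0.4 [0.37 0.17 0.51] [0.43  0.298 0.59 ]
0.5 [0.47  0.1   0.379] [0.53  0.333 0.553]
0.6 [0.57 0.1  0.38] [0.63  0.381 0.511]
0.7 [0.67  0.264 0.313] [0.73  0.394 0.496]
```

View pics/wt1.png

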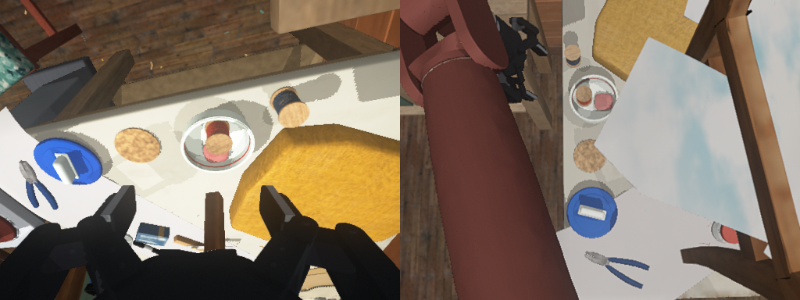

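The wrist view shows the tub, spool, mat, lid and dark spool. In the top view the forearm passes left of the overhanging board's corner.

Run:
```python
from h import *
Y=np.load("t1.npy");m=(Y[...,2]>.42)&(Y[...,1]>.06)
for x in np.arange(.36,.76,.04):
    a=Y[m&(abs(Y[...,0]-x)<.02)]
    if len(a): print(round(x,2),"y",a[:,1].min().round(3),a[:,1].max().round(3),"z",np.percentile(a[:,2],[2,98]).round(3))
X=np.load("w1.npy");im=cv2.imread("pics/w1.png");hsv=cv2.cvtColor(im,cv2.COLOR_BGR2HSV);z=X[...,2]
def fit(n,c,r,z0,z1,extra=True):
    m=(np.hypot(X[...,0]-c[0],X[...,1]-c[1])<r)&(z>z0)&(z<z1)&extra
    P=X[m];k=(P[:,:2]*1000).astype(np.float32);print(n,len(P),"mean",P.mean(0).round(4),"circ",cv2.minEnclosingCircle(k),"rect",cv2.minAreaRect(k))
fit("spool",(.7013,.1645),.03,.0435,.052)
fit("rim",(.697,.1415),.066,.0245,.032,hsv[...,1]<60)
fit("mat",(.5575,.1545),.05,-.004,.008,hsv[...,1]>70)
fit("handle",(.423,.1506),.035,.034,.05)
fit("lid",(.424,.151),.07,.011,.022,(hsv[...,0]>100)&(hsv[...,1]>120))
```

```text
0.36 y 0.159 0.274 z [0.553 0.594]
0.4 y 0.173 0.293 z [0.54  0.584]
0.44 y 0.189 0.308 z [0.525 0.569]
0.48 y 0.205 0.322 z [0.509 0.554]
0.52 y 0.221 0.335 z [0.495 0.538]
0.56 y 0.239 0.375 z [0.461 0.522]
0.6 y 0.25 0.378 z [0.457 0.506]
0.64 y 0.253 0.389 z [0.427 0.508]
0.68 y 0.267 0.394 z [0.424 0.502]
0.72 y 0.282 0.291 z [0.425 0.445]
spool 782 mean [0.7015 0.1659 0.0462] circ ((700.8604736328125, 164.62625122070312), 20.584489822387695) rect ((701.5700073242188, 164.18792724609375), (40.38144302368164, 38.926353454589844), 78.92992401123047)
rim 1094 mean [0.6986 0.1501 0.0266] circ ((696.037841796875, 140.93470764160156), 59.91407775878906) rect ((696.7015380859375, 141.0421600341797), (118.05320739746094, 118.17478942871094), 24.62409782409668)
mat 2005 mean [0.5593 0.1557 0.0021] circ ((557.5311889648438, 152.2045135498047), 41.466331481933594) rect ((558.6727294921875, 153.076416015625), (79.19481658935547, 79.05401611328125), 50.38930892944336)
handle 379 mean [0.4267 0.1543 0.0388] circ ((425.1661071777344, 151.42453002929688), 28.20720863342285) rect ((424.3948974609375, 151.6257781982422), (56.066593170166016, 16.483989715576172), 75.37417602539062)
lid 2894 mean [0.4328 0.162  0.0156] circ ((424.48931884765625, 152.46974182128906), 59.29930877685547) rect ((424.7851867675781, 153.2182159423828), (114.92391204833984, 115.45938110351562), 82.58692169189453)
```

```bash
cat > k.py <<'E'
from h import *
from scipy.optimize import least_squares
D=[([1.12196,.05333,1.61431,0,1.476,-.119],[.20221,.59088,.30267],[-.515677,-3.098368,.003078])]
o=ctrl.get_obs();D.append((o["q"],o["tool_pos"],o["tool_rot"]))
def fk(q,P):
    H,L1,L2,d,s=P[:5];e=P[5]
    R=Ro.from_euler("z",q[0])
    sh=R.apply([0,s,H]);R=R*Ro.from_euler("y",q[1]);el=sh+R.apply([0,0,L1])
    R=R*Ro.from_euler("y",q[2]);w=el+R.apply([e,0,L2]);R=R*Ro.from_euler("z",q[3])*Ro.from_euler("y",q[4])
    return sh,el,w,w+R.apply([0,0,d]),R.apply([0,0,1])
def res(P):
    return np.concatenate([np.r_[fk(q,P)[3]-p, .2*(fk(q,P)[4]-Ro.from_rotvec(r).as_matrix()[:,2])] for q,p,r in D]+[np.array([.02*P[5]])])
s=least_squares(res,[.3,.4,.5,.25,.07,0]);print(s.x.round(4),s.fun.round(4))
P=s.x
C=np.array([.515,.143,.38])
for n,g in dict(spool=[.701,.1645,.045],mat=[.558,.155,.048],midm=[.63,.16,.1],lid=[.424,.151,.035],lidtub=[.697,.141,.05]).items():
  for th in (25,35,45):
    R=Rt(-13,th);tcp=np.array(g)-.054*R[:,2]
    f=lambda q:np.r_[fk(q,P)[3]-tcp,.3*(fk(q,P)[4]-R[:,2])]
    k=least_squares(f,np.r_[o["q"][:5]]);sh,el,w,_,_=fk(k.x,P)
    a=np.clip((C-el)@(w-el)/((w-el)@(w-el)),0,1);c=el+a*(w-el)
    print(n,th,"q",k.x.round(2),"err",np.abs(k.fun).max().round(4),"wrist",w.round(3),"elbow",el.round(3),"near corner",c.round(3),"dist",np.linalg.norm(c-C).round(3))
print("now",[x.round(3) for x in fk(o["q"],P)[:3]])
E
python3 k.py
```

```text
[0.1561 0.4197 0.6017 0.2068 0.0742 0.0081] [-0.     -0.0001 -0.0004  0.     -0.     -0.      0.0001  0.0001  0.0004
 -0.     -0.      0.      0.0002]
spool 25 q [ 0.26  0.54  1.41 -0.39  1.41] err 0.0 wrist [0.726 0.272 0.281] elbow [0.19  0.128 0.515] near corner [0.497 0.21  0.381] dist 0.07
spool 35 q [ 0.31  0.62  1.35 -0.52  1.52] err 0.0 wrist [0.735 0.31  0.259] elbow [0.209 0.144 0.499] near corner [0.484 0.231 0.373] dist 0.093
spool 45 q [ 0.34  0.69  1.29 -0.64  1.63] err 0.0 wrist [0.742 0.344 0.229] elbow [0.227 0.16  0.479] near corner [0.469 0.247 0.362] dist 0.115
mat 25 q [ 0.31  0.24  1.79 -0.38  1.35] err 0.0 wrist [0.583 0.262 0.284] elbow [0.075 0.101 0.563] near corner [0.47  0.227 0.346] dist 0.101
mat 35 q [ 0.36  0.32  1.74 -0.5   1.46] err 0.0 wrist [0.592 0.301 0.262] elbow [0.099 0.116 0.554] near corner [0.454 0.249 0.344] dist 0.128
mat 45 q [ 0.4   0.41  1.69 -0.61  1.57] err 0.0 wrist [0.599 0.335 0.232] elbow [0.124 0.133 0.542] near corner [0.436 0.265 0.339] dist 0.151
midm 25 q [ 0.28  0.34  1.58 -0.38  1.45] err 0.0 wrist [0.655 0.267 0.336] elbo
[... 631 characters left out ...]
0.293] dist 0.193
lid 45 q [ 0.49  0.18  1.99 -0.56  1.55] err 0.0 wrist [0.465 0.331 0.219] elbow [0.033 0.101 0.569] near corner [0.373 0.281 0.294] dist 0.216
lidtub 25 q [ 0.23  0.51  1.45 -0.39  1.4 ] err 0.0 wrist [0.722 0.248 0.286] elbow [0.183 0.12  0.522] near corner [0.503 0.196 0.382] dist 0.055
lidtub 35 q [ 0.28  0.58  1.39 -0.53  1.51] err 0.0 wrist [0.731 0.287 0.264] elbow [0.202 0.135 0.507] near corner [0.491 0.218 0.374] dist 0.079
lidtub 45 q [ 0.32  0.66  1.34 -0.65  1.61] err 0.0 wrist [0.738 0.321 0.234] elbow [0.22  0.15  0.489] near corner [0.477 0.235 0.363] dist 0.101
now [array([-0.027,  0.069,  0.156]), array([0.16 , 0.142, 0.525]), array([0.714, 0.359, 0.439])]
```

```bash
python3 -c "
from h import *
plan([.701,.1645,.10],-12,38)"
```

```text
tcp [0.7079 0.197  0.1426] rows [-0.0335  0.0503  0.2141] [-0.0051 -0.1457 -0.0088] deg 13.1 dist 0.133
```

Call:
apply_moves:
  rows: [-0.0335,0.05,0.214,-0.005,-0.146,-0.009,-0.0335,0.05,0.214,-0.005,-0.146,-0.009,-0.0335,0.05,0.214,-0.005,-0.146,-0.009,-0.0335,0.05,0.214,-0.005,-0.146,-0.009,-0.0335,0.05,0.214,-0.005,-0.146,-0.009,-0.0335,0.05,0.214,-0.005,-0.146,-0.009]
  grip: 0.62
  grip_force: 30

```text
t: 2.4
tool_pos: [0.7097, 0.1972, 0.1455]
tool_rot: [2.05, 1.657, -0.7]
contact_force: [-0.5, -0.8, 0.9]
opening: 0.0528
grip_force: 0.0
```

Run:
```python
from h import *
grasp()
im,X=cloud("wrist");np.save("w2.npy",X)
im2,Y=cloud("top");cv2.imwrite("pics/wt2.png",cv2.resize(np.hstack([im,im2]),(800,300)))
m=(np.hypot(X[...,0]-.7013,X[...,1]-.1645)<.03)&(X[...,2]>.043)&(X[...,2]<.052);P=X[m];print(len(P),P.mean(0),cv2.minEnclosingCircle((P[:,:2]*1000).astype(np.float32)) if len(P) else 0)
plan([.701,.1645,.044],-12,38)
```

```text
t 2.4 g [0.703  0.1647 0.1029] q [ 0.32   0.619  1.26  -0.562  1.624  0.606] F [-0.5 -0.8  0.9] open 0.052751759874841084 0.0
2200 [0.70172995 0.16710429 0.04611804] ((701.1685791015625, 164.8396759033203), 20.84303092956543)
tcp [0.7079 0.197  0.0866] rows [ 0.0598 -0.0036  0.0781] [ 0.0019 -0.0012 -0.002 ] deg 0.3 dist 0.059
```

View pics/wt2.png

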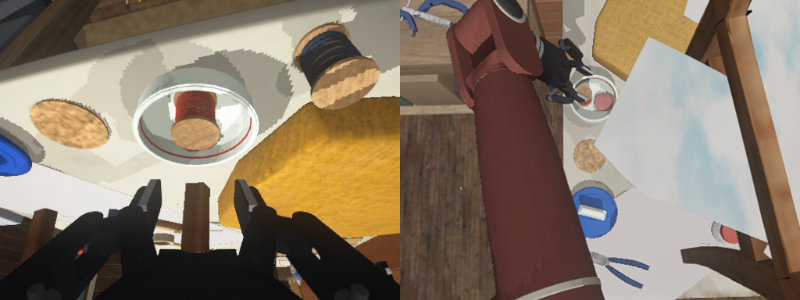

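The spool top at (195,135) lies in line with the finger gap, and the arm is clear of the board. Descending.

Call:
apply_moves:
  rows: [0.02,-0.0012,0.026,0.001,-0.001,-0.001,0.04,-0.0024,0.052,0.002,-0.001,-0.002,0.05,-0.003,0.065,0.002,-0.001,-0.002,0.06,-0.0036,0.078,0.002,-0.001,-0.002,0.06,-0.0036,0.078,0.002,-0.001,-0.002,0.06,-0.0036,0.078,0.002,-0.001,-0.002,0.06,-0.0036,0.078,0.002,-0.001,-0.002]

```text
t: 3.2
tool_pos: [0.7071, 0.1956, 0.0838]
tool_rot: [2.049, 1.659, -0.711]
contact_force: [0.2, 0.3, 0.2]
opening: 0.0529
grip_force: 0.0
```

Call:
apply_moves:
  rows: [0,0,0,0,0,0,0,0,0,0,0,0,0,0,0,0,0,0,0,0,0,0,0,0,0,0,0,0,0,0,0,0,0,0,0,0]
  grip: 0.3
  grip_force: 30

```text
t: 3.8
tool_pos: [0.7072, 0.1957, 0.0843]
tool_rot: [2.049, 1.659, -0.711]
contact_force: [1.0, 0.1, 4.1]
opening: 0.0364
grip_force: 29.8
```

```bash
python3 -c "
from h import *
grasp()
plan([.701,.1645,.12],-12,38)"
```

```text
t 3.8 g [0.7001 0.1631 0.0418] q [ 0.319  0.687  1.275 -0.561  1.561  0.645] F [1.  0.1 4.1] open 0.03641811389192837 29.760768148116767
tcp [0.7079 0.197  0.1626] rows [-0.0786  0.0003 -0.1041] [-0.0019  0.0014  0.0006] deg 0.2 dist 0.078
```

Call:
apply_moves:
  rows: [-0.015,0,-0.02,0,0,0,-0.03,0,-0.04,0,0,0,-0.05,0,-0.07,0,0,0,-0.08,0,-0.104,0,0,0,-0.08,0,-0.104,0,0,0,-0.08,0,-0.104,0,0,0]

```text
t: 4.4
tool_pos: [0.7077, 0.1965, 0.1637]
tool_rot: [2.05, 1.659, -0.709]
contact_force: [-0.1, 0.7, -1.7]
opening: 0.0359
grip_force: 30.0
```

Run:
```python
from h import *
grasp()
im,X=cloud("wrist");np.save("w3.npy",X);cv2.imwrite("pics/w3.png",im);im2,Y=cloud("scene");np.save("s3.npy",Y);cv2.imwrite("pics/s3.png",im2)
cv2.imwrite("pics/ws3.png",cv2.resize(np.hstack([im,im2]),(800,300)))
plan([.558,.154,.12],-12,38)
```

```text
t 4.4 g [0.7006 0.164  0.1212] q [ 0.319  0.598  1.258 -0.561  1.649  0.59 ] F [-0.1  0.7 -1.7] open 0.03589122182967133 29.97327273711562
tcp [0.5649 0.1865 0.1626] rows [-0.0522 -0.2274  0.0388] [-0.0039  0.0019  0.0018] deg 0.4 dist 0.142
```

View pics/ws3.png

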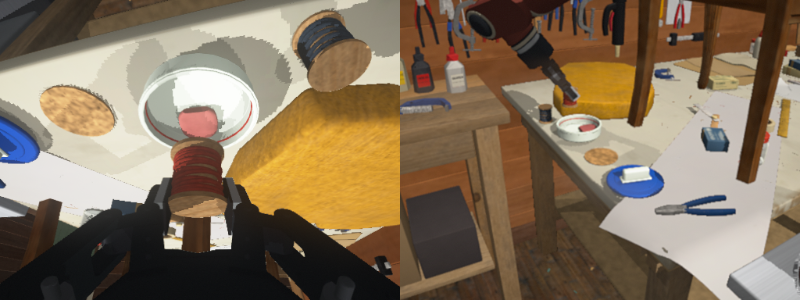

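The spool is held (wrist view (197,180)) and the tub is left with only the chalk. I'll measure the spool's tilt in the hand.

Run:
```python
from h import *
X=np.load("w3.npy");im=cv2.imread("pics/w3.png");h=cv2.cvtColor(im,cv2.COLOR_BGR2HSV)
m=(np.hypot(X[...,0]-.7006,X[...,1]-.164)<.04)&(X[...,2]>.07)&(X[...,2]<.15)
red=m&((h[...,0]<6)|(h[...,0]>170))&(h[...,1]>120)
wood=m&(h[...,0]>=7)&(h[...,0]<25)&(h[...,1]>50)
for n,k in(("red",red),("wood",wood)):
    P=X[k];print(n,len(P),P.mean(0).round(4),np.percentile(P,[2,98],axis=0).round(4).tolist())
v,u=np.nonzero(wood);print(u.min(),u.max(),v.min(),v.max())
P=X[wood];P=P[P[:,2]>np.percentile(P[:,2],40)]
for it in range(5):
    c=P.mean(0);n=np.linalg.svd(P-c)[2][2];n*=np.sign(n[2]);P=P[abs((P-c)@n)<.002]
print("top plane",len(P),c.round(4),n.round(3),cv2.minEnclosingCircle((P[:,:2]*1000).astype(np.float32)))
Q=X[m];q=X[wood];lo=q[q[:,2]<.1];print("low wood",len(lo),lo.mean(0).round(4),lo.min(0).round(4))
```

```text
red 2404 [0.7013 0.1799 0.1064] [[0.6872, 0.1725, 0.0905], [0.7157, 0.1829, 0.1206]]
wood 4720 [0.7087 0.1736 0.1166] [[0.6839, 0.15, 0.0847], [0.7335, 0.1891, 0.1415]]
174 334 175 296
top plane 1176 [0.7042 0.1699 0.1266] [-0.165 -0.097  0.981] ((711.7039794921875, 171.6299285888672), 27.306562423706055)
low wood 974 [0.704  0.1782 0.0875] [0.6808 0.155  0.083 ]
```

Run:
```python
from h import *
X=np.load("w3.npy");im=cv2.imread("pics/w3.png");h=cv2.cvtColor(im,cv2.COLOR_BGR2HSV)
m=(np.hypot(X[...,0]-.7006,X[...,1]-.164)<.04)&(X[...,2]>.088)&(X[...,2]<.123)&((h[...,0]<6)|(h[...,0]>170))&(h[...,1]>120)
P=X[m]
def f(p): # axis point (x,y) at z=.105, slopes, radius
    a=np.array([p[2],p[3],1]);a/=np.linalg.norm(a);d=P-[p[0],p[1],.105];return np.linalg.norm(np.cross(d,a),axis=1)-p[4]
from scipy.optimize import least_squares
s=least_squares(f,[.701,.1645,0,0,.018],loss="soft_l1",f_scale=.001);print(s.x.round(4),np.std(s.fun).round(5),len(P))
plan([.558,.154,.12],-12,38)
```

```text
[0.7007 0.1653 0.0031 0.0047 0.0168] 0.0006 2403
tcp [0.5649 0.1865 0.1626] rows [-0.0522 -0.2274  0.0388] [-0.0039  0.0019  0.0018] deg 0.4 dist 0.142
```

Call:
apply_moves:
  rows: [-0.013,-0.055,0.009,0,0,0,-0.026,-0.11,0.018,0,0,0,-0.039,-0.165,0.027,0,0,0,-0.05,-0.21,0.036,-0.002,0.001,0.001,-0.053,-0.227,0.04,-0.004,0.002,0.002,-0.053,-0.227,0.04,-0.004,0.002,0.002,-0.053,-0.227,0.04,-0.004,0.002,0.002,-0.053,-0.227,0.04,-0.004,0.002,0.002]

```text
t: 5.3
tool_pos: [0.5667, 0.1857, 0.1631]
tool_rot: [2.049, 1.657, -0.702]
contact_force: [0.3, -0.2, -0.9]
opening: 0.036
grip_force: 30.1
```

```bash
python3 -c "
from h import *
grasp()
plan([.558,.153,.0415],-12,38)
plan([.558,.153,.039],-12,38)"
```

```text
t 5.3 g [0.5599 0.1532 0.1205] q [ 0.371  0.322  1.631 -0.541  1.588  0.684] F [ 0.3 -0.2 -0.9] open 0.0359922858777009 30.07656639092602
tcp [0.5649 0.1855 0.0841] rows [ 0.0803 -0.0032  0.1045] [ 0.0012 -0.0006 -0.0012] deg 0.2 dist 0.079
tcp [0.5649 0.1855 0.0816] rows [ 0.0828 -0.0032  0.1078] [ 0.0012 -0.0006 -0.0012] deg 0.2 dist 0.082
```

Call:
apply_moves:
  rows: [0.02,-0.001,0.026,0,0,0,0.04,-0.002,0.052,0,0,0,0.06,-0.003,0.078,0.001,0,-0.001,0.07,-0.003,0.091,0.001,0,-0.001,0.075,-0.003,0.098,0.001,0,-0.001,0.078,-0.003,0.101,0.001,0,-0.001,0.08,-0.003,0.1045,0.001,0,-0.001,0.08,-0.003,0.1045,0.001,0,-0.001,0.08,-0.003,0.1045,0.001,0,-0.001]

```text
t: 6.2
tool_pos: [0.5642, 0.1855, 0.0849]
tool_rot: [2.049, 1.659, -0.703]
contact_force: [-0.1, -0.1, -0.2]
opening: 0.036
grip_force: 30.1
```

```bash
python3 -c "
from h import *
grasp()
plan([.558,.153,.0385],-12,38)"
```

```text
t 6.2 g [0.5573 0.153  0.0423] q [ 0.372  0.423  1.652 -0.542  1.484  0.747] F [-0.1 -0.1 -0.2] open 0.035998122909841675 30.079699675552547
tcp [0.5649 0.1855 0.0811] rows [0.0041 0.0012 0.0049] [ 0.0005 -0.0008 -0.0002] deg 0.1 dist 0.004
```

Call:
apply_moves:
  rows: [0.001,0,0.0013,0,0,0,0.002,0,0.0026,0,0,0,0.003,0,0.0039,0,0,0,0.003,0,0.0039,0,0,0,0.003,0,0.0039,0,0,0]

```text
t: 6.7
tool_pos: [0.5642, 0.1855, 0.0823]
tool_rot: [2.049, 1.659, -0.704]
contact_force: [-0.9, 1.4, 5.5]
opening: 0.036
grip_force: 30.2
```

Contact on the mat. Release, opening only moderately, then draw back along the fingers.

Call:
apply_moves:
  rows: [0,0,0,0,0,0,0,0,0,0,0,0,0,0,0,0,0,0,0,0,0,0,0,0,0,0,0,0,0,0]
  grip: 0.68

```text
t: 7.2
tool_pos: [0.5636, 0.1852, 0.0809]
tool_rot: [2.049, 1.66, -0.706]
contact_force: [0.2, -0.1, -0.2]
opening: 0.0578
grip_force: 0.0
```

Call:
apply_moves:
  rows: [0,0,-0.02,0,0,0,0,0,-0.05,0,0,0,0,0,-0.1,0,0,0,0,0,-0.15,0,0,0,-0.02,0,-0.18,0,0,0,-0.02,0,-0.18,0,0,0,-0.02,0,-0.18,0,0,0]

```text
t: 7.9
tool_pos: [0.5757, 0.241, 0.1743]
tool_rot: [2.049, 1.659, -0.703]
contact_force: [-1.1, -0.0, -0.1]
opening: 0.0577
grip_force: 0.0
```

Run:
```python
from h import *
grasp()
im,X=cloud("wrist");np.save("w4.npy",X);h=cv2.cvtColor(im,cv2.COLOR_BGR2HSV)
im2,Y=cloud("top");cv2.imwrite("pics/wt4.png",cv2.resize(np.hstack([im,im2]),(800,300)))
def fit(n,c,r,z0,z1,e=True):
    m=(np.hypot(X[...,0]-c[0],X[...,1]-c[1])<r)&(X[...,2]>z0)&(X[...,2]<z1)&e
    P=X[m]
    if len(P)<20: print(n,len(P));return
    k=(P[:,:2]*1000).astype(np.float32);print(n,len(P),"mean",P.mean(0).round(4),"circ",cv2.minEnclosingCircle(k),"rect",cv2.minAreaRect(k))
fit("spool",(.558,.1545),.03,.0415,.052)
fit("rim",(.697,.1415),.066,.0245,.032,h[...,1]<60)
fit("handle",(.424,.151),.035,.034,.05)
plan([.424,.151,.12],-15,38)
```

```text
t 7.9 g [0.5688 0.2085 0.1317] q [ 0.44   0.381  1.534 -0.514  1.653  0.72 ] F [-1.1 -0.  -0.1] open 0.057718896729801294 0.0
spool 1103 mean [0.5579 0.1569 0.0441] circ ((557.4327392578125, 154.9605712890625), 20.797771453857422) rect ((557.4293823242188, 155.02296447753906), (40.06011962890625, 39.35542678833008), 82.3763427734375)
rim 2378 mean [0.6976 0.1567 0.0267] circ ((696.5465087890625, 141.51336669921875), 59.828548431396484) rect ((695.8593139648438, 141.72247314453125), (117.29890441894531, 117.98979949951172), 34.9603385925293)
handle 592 mean [0.4265 0.156  0.0385] circ ((425.00396728515625, 151.46780395507812), 28.03846549987793) rect ((423.9583740234375, 151.77764892578125), (55.386688232421875, 15.653693199157715), 73.49276733398438)
tcp [0.4326 0.1831 0.1626] rows [-0.1019 -0.2119  0.1009] [0.0191 0.0006 0.0271] deg 3.0 dist 0.154
```

View pics/wt4.png

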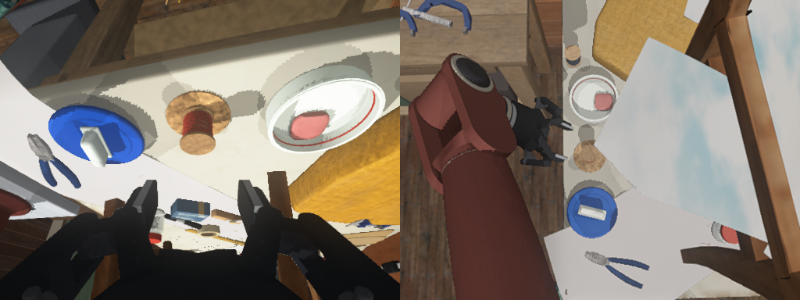

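```bash
python3 -c "
from h import *
plan([.425,.155,.10],-15,38)"
```

```text
tcp [0.4336 0.1871 0.1426] rows [-0.076  -0.2116  0.1229] [0.0191 0.0006 0.0271] deg 3.0 dist 0.154
```

Call:
apply_moves:
  rows: [-0.02,-0.06,0.02,0.005,0,0.007,-0.04,-0.12,0.05,0.01,0,0.014,-0.06,-0.17,0.09,0.015,0,0.02,-0.076,-0.2116,0.123,0.019,0.001,0.027,-0.076,-0.2116,0.123,0.019,0.001,0.027,-0.076,-0.2116,0.123,0.019,0.001,0.027,-0.076,-0.2116,0.123,0.019,0.001,0.027]
  grip: 0.6

```text
t: 8.7
tool_pos: [0.4353, 0.1879, 0.1437]
tool_rot: [2.1, 1.611, -0.717]
contact_force: [0.7, 0.9, 0.6]
opening: 0.0514
grip_force: 0.0
```

Run:
```python
from h import *
grasp()
im,X=cloud("wrist");h=cv2.cvtColor(im,cv2.COLOR_BGR2HSV)
m=(np.hypot(X[...,0]-.424,X[...,1]-.151)<.04)&(X[...,2]>.036)&(X[...,2]<.05);P=X[m];print(len(P),P.mean(0).round(4),cv2.minAreaRect((P[:,:2]*1000).astype(np.float32)))
plan([.425,.155,.040],-15,38)
```

```text
t 8.7 g [0.4269 0.1559 0.1011] q [ 0.454  0.12   1.907 -0.483  1.583  0.827] F [0.7 0.9 0.6] open 0.051362513022478594 0.0
1264 [0.4241 0.1565 0.0393] ((422.7054748535156, 151.5163116455078), (55.93872833251953, 15.637870788574219), 75.00933074951172)
tcp [0.4336 0.1871 0.0826] rows [ 0.0609 -0.0032  0.0825] [ 0.0019 -0.0019 -0.001 ] deg 0.3 dist 0.062
```

Call:
apply_moves:
  rows: [0.02,-0.001,0.027,0,0,0,0.04,-0.002,0.054,0.001,-0.001,0,0.05,-0.003,0.068,0.002,-0.002,-0.001,0.056,-0.003,0.076,0.002,-0.002,-0.001,0.059,-0.003,0.0805,0.002,-0.002,-0.001,0.059,-0.003,0.0805,0.002,-0.002,-0.001,0.059,-0.003,0.0805,0.002,-0.002,-0.001]

```text
t: 9.45
tool_pos: [0.433, 0.1869, 0.0844]
tool_rot: [2.099, 1.611, -0.723]
contact_force: [0.0, 0.1, -0.2]
opening: 0.0514
grip_force: 0.0
```

Call:
apply_moves:
  rows: [0,0,0,0,0,0,0,0,0,0,0,0,0,0,0,0,0,0,0,0,0,0,0,0,0,0,0,0,0,0,0,0,0,0,0,0,0,0,0,0,0,0]
  grip: 0.05
  grip_force: 50

```text
t: 10.15
tool_pos: [0.4329, 0.1869, 0.0843]
tool_rot: [2.098, 1.611, -0.724]
contact_force: [-0.1, 2.2, 5.5]
opening: 0.0149
grip_force: 51.2
```

```bash
python3 -c "
from h import *
grasp()
plan([.425,.155,.13],-15,38)"
```

```text
t 10.15 g [0.4242 0.1547 0.0418] q [ 0.454  0.215  1.921 -0.485  1.491  0.877] F [-0.1  2.2  5.5] open 0.0149294329176586 51.23541712760925
tcp [0.4336 0.1871 0.1726] rows [-0.0901  0.001  -0.1163] [-0.0001  0.0004  0.0002] deg 0.0 dist 0.088
```

Call:
apply_moves:
  rows: [-0.01,0,-0.013,0,0,0,-0.025,0,-0.032,0,0,0,-0.05,0,-0.065,0,0,0,-0.08,0,-0.104,0,0,0,-0.09,0,-0.116,0,0,0,-0.09,0,-0.116,0,0,0,-0.09,0,-0.116,0,0,0,-0.09,0,-0.116,0,0,0]

```text
t: 10.95
tool_pos: [0.4318, 0.1866, 0.1702]
tool_rot: [2.098, 1.612, -0.729]
contact_force: [-0.2, -0.7, -1.3]
opening: 0.015
grip_force: 50.4
```

Run:
```python
from h import *
grasp()
im,X=cloud("wrist");np.save("w5.npy",X);cv2.imwrite("pics/w5.png",im);h=cv2.cvtColor(im,cv2.COLOR_BGR2HSV)
o=ctrl.get_obs();R=Ro.from_rotvec(o["tool_rot"]).as_matrix();g=o["tool_pos"]+.054*R[:,2]
m=(h[...,0]>100)&(h[...,0]<125)&(h[...,1]>140)&(np.linalg.norm(X-g,axis=2)<.09)
P=X[m];print(len(P),P.min(0).round(3),P.max(0).round(3))
Q=P.copy()
for it in range(12):
    c=Q.mean(0);n=np.linalg.svd(Q-c)[2][2];n*=np.sign(n[2]);Q=P[abs((P-c)@n)<max(.0015,.006-.0006*it)]
print("plane",len(Q),c.round(4),n.round(4),"off g along n",((c-g)@n).round(4))
k=(Q[:,:2]*1000).astype(np.float32);print(cv2.minEnclosingCircle(k),cv2.minAreaRect(k),"g",g.round(4))
```

```text
t 10.95 g [0.423  0.1544 0.1277] q [ 0.454  0.077  1.903 -0.484  1.632  0.802] F [-0.2 -0.7 -1.3] open 0.014986599040849563 50.36631524562836
13972 [0.364 0.097 0.098] [0.481 0.208 0.126]
plane 13060 [0.429  0.1697 0.1018] [0.0072 0.0132 0.9999] off g along n -0.0257
((422.6299133300781, 151.94110107421875), 58.30588150024414) ((423.9563903808594, 156.50259399414062), (105.73596954345703, 115.50682830810547), 74.99749755859375) g [0.4231 0.1544 0.1278]
```

View pics/w5.png

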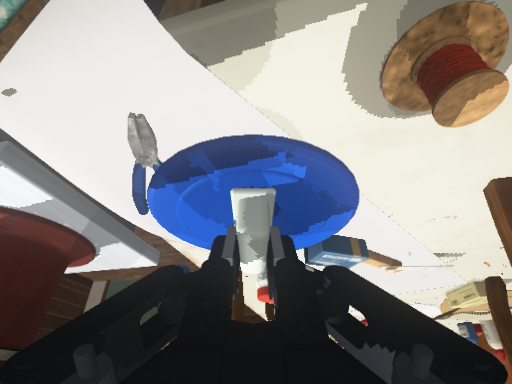

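```bash
python3 -c "
from h import *
plan([.697,.1445,.12],-15,38)"
```

```text
tcp [0.7056 0.1766 0.1626] rows [ 0.0871  0.4451 -0.0543] [-0.0018  0.0018  0.0014] deg 0.3 dist 0.274
```

Call:
apply_moves:
  rows: [0.008,0.04,-0.005,0,0,0,0.02,0.1,-0.013,0,0,0,0.032,0.165,-0.02,0,0,0,0.045,0.23,-0.028,0,0,0,0.058,0.295,-0.036,0,0,0,0.07,0.36,-0.044,-0.001,0.001,0.001,0.08,0.41,-0.05,-0.002,0.002,0.001,0.087,0.445,-0.054,-0.002,0.002,0.001,0.087,0.445,-0.054,-0.002,0.002,0.001,0.087,0.445,-0.054,-0.002,0.002,0.001,0.087,0.445,-0.054,-0.002,0.002,0.001]

```text
t: 12.1
tool_pos: [0.7053, 0.177, 0.1636]
tool_rot: [2.099, 1.612, -0.721]
contact_force: [-0.5, 0.1, -1.1]
opening: 0.0147
grip_force: 50.3
```

Run:
```python
from h import *
grasp()
im,X=cloud("wrist");h=cv2.cvtColor(im,cv2.COLOR_BGR2HSV)
def rim(X,h,n):
    m=(np.hypot(X[...,0]-.697,X[...,1]-.1415)<.066)&(X[...,2]>.0245)&(X[...,2]<.032)&(h[...,1]<60);P=X[m];print(n,len(P),cv2.minEnclosingCircle((P[:,:2]*1000).astype(np.float32)) if len(P) else 0)
rim(X,h,"w")
im,X=cloud("top");h=cv2.cvtColor(im,cv2.COLOR_BGR2HSV);rim(X,h,"t")
o=ctrl.get_obs();g=o["tool_pos"]+.054*Ro.from_rotvec(o["tool_rot"]).as_matrix()[:,2]
m=(h[...,0]>100)&(h[...,0]<125)&(h[...,1]>120)&(np.linalg.norm(X-g,axis=2)<.1);P=X[m];print(len(P),P.mean(0).round(4),cv2.minEnclosingCircle((P[:,:2]*1000).astype(np.float32)) if len(P) else 0)
plan([.697,.1445,.064],-15,38)
```

```text
t 12.1 g [0.6967 0.1449 0.121 ] q [ 0.293  0.587  1.274 -0.553  1.655  0.613] F [-0.5  0.1 -1.1] open 0.014723273583619353 50.31385838985443
w 2697 ((696.8155517578125, 141.3993682861328), 59.30037307739258)
t 171 ((673.6282958984375, 151.62770080566406), 50.601409912109375)
2012 [0.6851 0.1319 0.097 ] ((693.1203002929688, 145.36676025390625), 63.590553283691406)
tcp [0.7056 0.1766 0.1066] rows [0.0586 0.0004 0.0766] [ 0.0011 -0.001   0.0002] deg 0.1 dist 0.058
```

Call:
apply_moves:
  rows: [0.02,0,0.026,0,0,0,0.035,0,0.046,0,0,0,0.045,0,0.059,0,0,0,0.05,0,0.066,0.001,-0.001,0,0.054,0,0.071,0.001,-0.001,0,0.057,0,0.0745,0.001,-0.001,0,0.0585,0,0.0766,0.001,-0.001,0,0.0585,0,0.0766,0.001,-0.001,0,0.0585,0,0.0766,0.001,-0.001,0]

```text
t: 13.1
tool_pos: [0.7066, 0.1764, 0.1075]
tool_rot: [2.1, 1.61, -0.72]
contact_force: [-0.2, 0.1, -1.6]
opening: 0.0155
grip_force: 50.3
```

```bash
python3 -c "
from h import *
grasp()
plan([.697,.1445,.0595],-15,38)"
```

```text
t 13.1 g [0.6981 0.1443 0.065 ] q [ 0.292  0.651  1.284 -0.551  1.591  0.653] F [-0.2  0.1 -1.6] open 0.015521329296603974 50.33819317817688
tcp [0.7056 0.1766 0.1021] rows [ 0.0055 -0.0018  0.0073] [ 0.0008 -0.0006 -0.0008] deg 0.1 dist 0.006
```

Call:
apply_moves:
  rows: [0.0012,-0.001,0.0016,0,0,0,0.0024,-0.0015,0.0032,0,0,0,0.0036,-0.002,0.0047,0,0,0,0.0045,-0.002,0.0058,0,0,0,0.0052,-0.002,0.0068,0,0,0,0.0052,-0.002,0.0068,0,0,0,0.0052,-0.002,0.0068,0,0,0]

```text
t: 13.8
tool_pos: [0.7052, 0.1767, 0.1024]
tool_rot: [2.099, 1.61, -0.722]
contact_force: [-2.4, 0.8, 2.4]
opening: 0.0147
grip_force: 50.7
```

```bash
python3 -c "
from h import *
grasp()"
```

```text
t 13.8 g [0.6966 0.1446 0.0598] q [ 0.292  0.655  1.288 -0.551  1.586  0.657] F [-2.4  0.8  2.4] open 0.014662547896791023 50.703765749931335
```

Call:
apply_moves:
  rows: [0,0,0,0,0,0,0,0,0,0,0,0,0,0,0,0,0,0,0,0,0,0,0,0,0,0,0,0,0,0,0,0,0,0,0,0]
  grip: 0.5

```text
t: 14.4
tool_pos: [0.7052, 0.1766, 0.1018]
tool_rot: [2.099, 1.61, -0.721]
contact_force: [0.1, 0.6, -0.8]
opening: 0.0423
grip_force: 0.0
```

Call:
apply_moves:
  rows: [0,0,-0.02,0,0,0,0,0,-0.05,0,0,0,0,0,-0.1,0,0,0,0,0,-0.15,0,0,0,0,0,-0.2,0,0,0,0,0,-0.2,0,0,0,0,0,-0.2,0,0,0,0,0,-0.2,0,0,0]

```text
t: 15.2
tool_pos: [0.7235, 0.2473, 0.1947]
tool_rot: [2.099, 1.611, -0.725]
contact_force: [-0.2, -0.5, -0.5]
opening: 0.0426
grip_force: 0.0
```

Run:
```python
from h import *
grasp()
ims=[]
for nm in("wrist","top","scene"):
    im,X=cloud(nm);ims.append(im);h=cv2.cvtColor(im,cv2.COLOR_BGR2HSV)
    m=(h[...,0]>100)&(h[...,0]<125)&(h[...,1]>140)&(np.hypot(X[...,0]-.697,X[...,1]-.1415)<.075)&(X[...,2]>.02)&(X[...,2]<.06)
    P=X[m];Q=P
    for it in range(12):
        c=Q.mean(0);n=np.linalg.svd(Q-c)[2][2];n*=np.sign(n[2]);Q=P[abs((P-c)@n)<max(.0015,.006-.0006*it)]
    zc=c[2]-(n[0]*(.697-c[0])+n[1]*(.1415-c[1]))/n[2]
    print(nm,len(P),len(Q),"n",n.round(4),"z at centre",zc.round(4),cv2.minEnclosingCircle((Q[:,:2]*1000).astype(np.float32)))
    m=(np.hypot(X[...,0]-.5575,X[...,1]-.155)<.03)&(X[...,2]>.0415)&(X[...,2]<.052);P=X[m]
    if len(P)>20: print("  spool",P.mean(0).round(4),cv2.minEnclosingCircle((P[:,:2]*1000).astype(np.float32)))
cv2.imwrite("pics/f.png",cv2.resize(np.hstack([ims[0],ims[2]]),(800,300)))
```

```text
t 15.2 g [0.7149 0.2152 0.1522] q [ 0.367  0.66   1.115 -0.532  1.769  0.631] F [-0.2 -0.5 -0.5] open 0.04264979201641303 0.0
wrist 6383 5595 n [9.0e-04 9.1e-03 1.0e+00] z at centre 0.0339 ((695.744384765625, 142.3403778076172), 58.58671951293945)
  spool [0.5591 0.1563 0.0439] ((557.9473266601562, 154.20225524902344), 20.82356071472168)
top 2297 1418 n [-0.0016  0.0011  1.    ] z at centre 0.0347 ((695.7850341796875, 141.32139587402344), 58.44834899902344)
  spool [0.5573 0.1545 0.045 ] ((557.401123046875, 154.3402557373047), 19.992267608642578)
scene 742 593 n [-0.004   0.0028  1.    ] z at centre 0.0346 ((693.3158569335938, 143.90484619140625), 58.71703338623047)
  spool [0.5567 0.1573 0.0449] ((558.4229736328125, 156.17041015625), 20.83892822265625)
```

View pics/f.png

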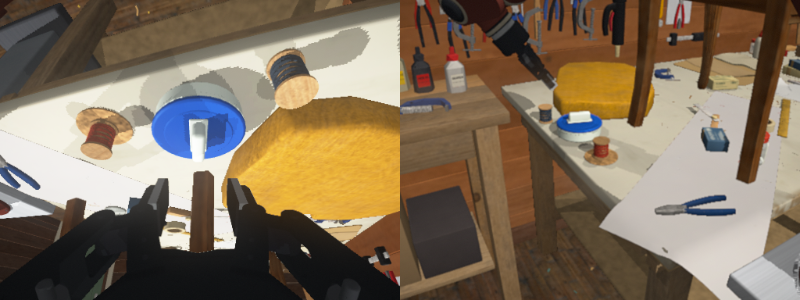

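The lid is level with its flange top at 34 mm, which matches fully seated. The spool stands on the mat and the arm is clear.

```bash
python3 -c "
from station import ctrl
print(ctrl.finish_job())"
```

```text
the job is handed in; nothing more can be done
None
```

The red spool stands upright on the cork mat and the blue lid sits fully down and level on the tub, by my last camera measurements; I let go, backed the arm clear and handed the job in at about 15 s (no verdict was returned).

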